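# Set the prism turntable to the clamped scale line

## Task

Turn the black dial of the prism turntable by pushing sideways on its upright metal fin with the fingers, until the white index line on the dial lines up with the long scale line at the small clamp. Push only one side of the fin at a time, never pinching it, and leave the glass prism riding untouched in the middle of the dial. Leave the bottle, the lens stand and the wooden box where they are.

Things in the scene. Friction and masses are not known exactly. Their poses are not given: they have to be found in the camera images.
- dial: black disc, 190 mm across, its flat top 54 mm above the table; it turns about the vertical axis through its centre, either way, more than far enough, and stays where it is left (stiff hinge: about 0.08 N m, that is 1.1 N at the fin; no spring, no detents). Origin on the turning axis at the underside of the disc, 10 mm below its top; z up, x towards the white index line, -x towards the fin. The grey foot below it is fixed to the table (220 mm across).
- index (a point): outer end of the white index line on the dial (line 5 mm wide, 50 mm long, radial), at the height of the dial's top, 97 mm from the axis. It lies straight across the axis from the fin and turns with the dial.
- fin (a point): middle of the top edge of the fin, 75 mm from the axis and 22 mm above the dial's top. The fin is an upright aluminium plate fixed to the dial: 30 mm long along the dial's radius (60 to 90 mm from the axis), 12 mm thick, 22 mm tall. It is judged as two halves, each 6 mm thick, one on either side: pressing on both at once (pinching it, or bearing on its top or end) is a fault.
- target_line (a point): inner end of the target scale line, 97 mm from the dial's axis. The scale is a fixed aluminium plate under the dial, 240 mm across, top 50 mm above the table, with short thin black lines every 10 degrees; the target is the only line that runs across the whole visible rim (5 mm wide), and a small steel clamp 16 mm wide, reaching 144 mm from the axis and 56 mm above the table, sits at its outer end.
- prism: loose three-sided glass prism standing on end near the middle of the dial, about 27 mm a side (within 22 mm of the axis), 25 mm tall; origin at the centre of its underside. It rides round with the dial by friction.
- bottle: bystander: loose brown bottle, 48 mm across, 100 mm tall; origin at the centre of its underside
- lens_stand: bystander: loose lens on a round steel stand, 60 mm across the foot, 94 mm tall; origin at the centre of its underside
- slide_box: bystander: loose wooden box, 80 x 55 x 30 mm; origin at the centre of its underside
There are look-alikes about, which are no part of the job. There is more than one size of the part that bears dial; the job needs the larger.

How it is judged:
By the outcome, as a careful person would: the job done as asked, in the order asked, and still so for the second after the job is handed in, with the robot touching nothing.
It also fails if it takes over 58 s, if anything falls off the work surface, if the arm or the gripper's body presses on something with over 40 N, if the wrist force passes 120 N, or if a joint passes its speed limit or range.

## Robot

A 6-joint arm with a two-finger parallel gripper is mounted at the origin on the work surface. World frame = base frame: x ahead of the robot, y to its left, z up, the work surface at z = 0. Lengths are in m, angles in rad, forces in N, time in s.
With the tool pointing down it reaches from about 0.35 to 0.875 m from the base axis. Payload 4.2 kg.
Tool frame: the origin (TCP) lies between the finger pads; the fingertips stand 8 mm ahead of it and the grasp point (between the pads) lies 11 mm behind it (env.tip_reach is the distance from the TCP to the fingertips, in m); z points along the fingers, y is the line along which they close (so a half turn about z gives the same grasp; the last joint's range is limited). The gripper opens to 87 mm and grips with 3 to 60 N. Pads are 19 mm wide; open, the fingers measure 117 mm over their backs; the gripper's body (75 mm by 190 mm) begins 51 mm behind the grasp point.
Start: joints at [-0.888, 0.385, 0.008, 0, -1.194, -0.259], TCP at [0.257, -0.57, 0.231] pointing down, gripper open.
Joint ranges: [-3.14, 3.14], [-1.21, 2.06], [-1.07, 1.41], [-3.16, 2.05], [-2.99, -0.16], [-3.1, 3.1]. Speed limits (rad/s): [2.79, 2.79, 3.14, 3.14, 3.14, 3.14].

## Interface

Orientations are given as a unit quaternion [x, y, z, w].
In Python, from rig import readout, viewer, job, env gives the robot as it stands. The module is installed in compiled form; this text tells all that it offers.
- The arm moves only by the shell command python3 -m crank 'ROWS' [OPENING] [FORCE]. ROWS is JSON, a list of rows, each a list of 6 numbers: the shift along the tool's x, y, z in m, then the turn, a rotation vector about the tool's x, y, z in rad. In form: [[dx, dy, dz, ax, ay, az], ...]. A call has 1 to 8 rows; each row is the pose to reach, as a shift and turn from the pose commanded when the call began, along the tool's axes at that moment; what a row does not reach only later rows make up. A row lasts 1/8 s, in which the tool goes at most 62.5 mm and 10.7 degrees, less where a joint would pass 70% of its speed; a pose out of reach is approached as far as the arm can. A call with a gripper value outside its range is refused whole. OPENING is the opening, from 0 (shut) to 1 (fully open), set as the call begins (- or left out, the last holds). The fingers move at their own pace and stop on an object; FORCE is the grip in N (left out, the last holds). Time passes only in rows, so rows that repeat a pose let the fingers close. It gives the time, the measured TCP pose, the force, the opening and the grip force at its end, in the units of the state.
- readout.state(): the state, without advancing time (a new reading comes with each control period).
- viewer.capture(name): name is "scene" or "side" or "wrist"; returns (picture, depth): 384x512x3 uint8, red, green, blue; 384x512 float32, m along the optical axis (not along the pixel's ray), 0 where there is no reading.
- viewer.camera_info(name): a dict with "fx", "fy", "cx", "cy" (pixels), "k1" (the pictures are not rectified: a ray, as slopes to the right and down, at radius r is drawn at 1 + k1 r^2 times it, then the intrinsics apply), "rvec" (rotation vector, rad) and "tvec" (3), from world to camera coordinates, as OpenCV has them; the wrist camera has in their place "mount" (4x4, takes a point from camera to tool coordinates, whose origin is the TCP and whose axes are the flange's). Camera axes: x right, y down, z forward; pixel columns grow to the right and rows downward; lengths in m; the calibration is good to about 2 mm. A picture is of the moment at which its call begins: read the wrist's pose just before it. camera_info takes no time and is no camera call.
- job.close_job(): hands the job in; it is judged then, once.
Trained networks look in the newest picture that a camera, given by its name, has taken for a name from the list of things; names that differ only in an ending like _2 or _b are one class to them, and where a whole thing is asked for, a point or a joint stands for the part that bears it (a point fixed in the world has none). Each returns a list of dicts, best first, with "score" (0 to 1); they miss things now and then, are a little off and sometimes report something else, mostly with a low value. They report only what shows in the picture. A call takes as long as a camera call. They do not tell look-alikes from the thing itself.
- viewer.search_frame(camera, target): "bbox" ([left, top, width, height] in pixels, round what is visible of it).
- viewer.tip_of(camera, target): "point" ([column, row] in pixels: a listed point, or the origin of a listed thing).
The state is a dict: "time_s": time; "qpos": joint angles; "qvel": joint speeds; "effort": joint torques, N m; "ee_pos": TCP position; "orientation": TCP orientation; "ft_force": force on the tool from outside, world axes, zero at the start; "ft_torque": the same for the moment, N m; "finger_gap": finger opening in m; "gripper_force": force on a finger pad.
Only numpy, scipy, OpenCV 4.12 (cv2) and the standard library are available. Lean on these libraries where they do the work, as an engineer would, in place of code of your own. Each camera call takes 0.05 s, during which the arm holds its last target. There are 200 camera calls.

## Working session

There is one attempt and no reset: what is moved stays moved. The work goes in short steps, Python scripts to look and compute and a shell command to move; the robot and the scene stay as the last step left them, time stands still between calls to the robot, and variables do not carry over. Pictures are saved under pics/ and viewed, at most 10 in all, crops included, and the job is handed in when it is done.

```bash
mkdir -p pics
cat > h.py <<'E'
import numpy as np, cv2
from scipy.spatial.transform import Rotation as R
from rig import readout, viewer, job, env
def cap(n):
    s=readout.state(); p,d=viewer.capture(n); return s,p,d
def save(n,p): cv2.imwrite('pics/'+n,p[:,:,::-1])
def cam(n,s=None):
    c=viewer.camera_info(n)
    if 'mount' in c:
        T=np.eye(4);T[:3,:3]=R.from_quat(s['orientation']).as_matrix();T[:3,3]=s['ee_pos']
        M=T@np.array(c['mount'])
    else:
        W=np.eye(4);W[:3,:3]=R.from_rotvec(c['rvec']).as_matrix();W[:3,3]=c['tvec'];M=np.linalg.inv(W)
    return c,M
def ray(n,px,s=None):
    c,M=cam(n,s)
    u=np.array([(px[0]-c['cx'])/c['fx'],(px[1]-c['cy'])/c['fy']]);v=u.copy()
    for _ in range(20): v=u/(1+c['k1']*(v@v))
    return M[:3,3],M[:3,:3]@np.array([v[0],v[1],1.])
def onz(n,px,z,s=None):
    o,d=ray(n,px,s); return o+d*(z-o[2])/d[2]
def proj(n,P,s=None):
    c,M=cam(n,s); q=np.linalg.inv(M)@np.append(P,1.); v=q[:2]/q[2]; v=v*(1+c['k1']*(v@v))
    return np.array([c['fx']*v[0]+c['cx'],c['fy']*v[1]+c['cy']])
E
python3 - <<'E'
from h import *
s,p,d=cap('scene'); save('scene.png',p)
z={'dial':.044,'index':.054,'fin':.076,'target_line':.05,'prism':.054,'bottle':0,'lens_stand':0,'slide_box':0}
for t in z:
    for r in viewer.tip_of('scene',t)[:4]: print('scene',t,np.round(r['point']),round(r['score'],2),np.round(onz('scene',r['point'],z[t]),3))
s,p2,d=cap('side'); save('side.png',p2)
for t in z:
    for r in viewer.tip_of('side',t)[:4]: print('side',t,np.round(r['point']),round(r['score'],2),np.round(onz('side',r['point'],z[t]),3))
print(readout.state(),env.tip_reach)
E
```

```text
scene dial [181. 192.] 0.76 [ 0.522 -0.13   0.044]
scene dial [289. 179.] 0.59 [0.495 0.153 0.044]
scene dial [190. 171.] 0.19 [ 0.412 -0.109  0.044]
scene index [293. 190.] 0.75 [0.569 0.149 0.054]
scene index [160. 214.] 0.65 [ 0.624 -0.175  0.054]
scene fin [193. 170.] 0.93 [ 0.468 -0.098  0.076]
scene fin [293. 166.] 0.71 [0.482 0.164 0.076]
scene target_line [159. 180.] 0.59 [ 0.458 -0.189  0.05 ]
scene prism [183. 191.] 0.51 [ 0.533 -0.124  0.054]
scene bottle [259. 244.] 0.85 [0.7   0.045 0.   ]
scene lens_stand [ 90. 222.] 0.96 [ 0.56 -0.36  0.  ]
scene slide_box [134. 252.] 0.55 [ 0.69  -0.237  0.   ]
side dial [305. 255.] 0.73 [0.479 0.163 0.044]
side dial [318. 172.] 0.63 [ 0.526 -0.131  0.044]
side index [286. 153.] 0.96 [ 0.628 -0.173  0.054]
side index [279. 245.] 0.56 [0.541 0.162 0.054]
side fin [340. 173.] 0.8 [ 0.462 -0.107  0.076]
side fin [325. 261.] 0.77 [0.43  0.194 0.076]
side target_line [350. 164.] 0.79 [ 0.451 -0.188  0.05 ]
side prism [313. 171.] 0.63 [ 0.537 -0.12   0.054]
side bottle [232. 213.] 0.7 [0.702 0.052 0.   ]
side lens_stand [329. 134.] 0.62 [ 0.552 -0.388  0.   ]
side lens_stand [348. 163.] 0.18 [ 0.465 -0.257  0.   ]
side slide_box [272. 150.] 0.67 [ 0.694 -0.245  0.   ]
{'time_s': 0.9, 'qpos': array([-8.88413161e-01,  3.84657730e-01,  7.90152356e-03,  2.52404324e-05,
       -1.19403346e+00, -2.58603270e-01]), 'qvel': array([ 0.00039295, -0.00157252,  0.00094385,  0.00100198,  0.00035469,
       -0.00020675]), 'effort': array([-7.09930146e-05, -3.90456855e+01,  1.87619859e+01,  4.22434643e+00,
        1.55108306e-02, -2.51885518e-05]), 'ee_pos': array([ 0.25700965, -0.56967927,  0.23057996]), 'orientation': array([-2.10312493e-01,  9.77634213e-01, -8.28643371e-06, -8.95119398e-06]), 'ft_force': array([-0.03254848, -0.0242781 ,  0.4814524 ]), 'ft_torque': array([-0.01190312,  0.01216745, -0.01555451]), 'gripper_force': 0.0, 'finger_gap': 0.08689548907580476} 0.008
```

View pics/scene.png

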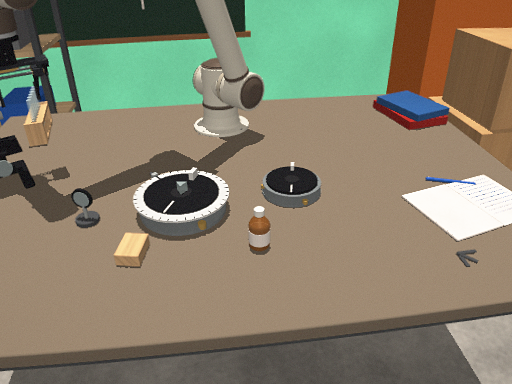

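View pics/side.png

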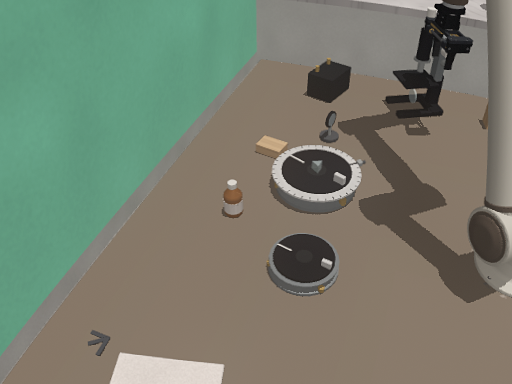

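Candidates for the dial: the large one at scene (181,192) with a prism on it, and a small look-alike at (289,179). The fins are at (193,172) and (293,166), and the index lines at (168,207) and (291,189). I choose the large one with the prism, where the clamp and target line appear near (157,178). I'll check that in a crop.

Run:
```python
from h import *
a=cv2.imread('pics/scene.png')[160:240,125:240]; b=cv2.imread('pics/side.png')[135:215,260:375]
cv2.imwrite('pics/crop.png',np.hstack([cv2.resize(x,(400,280),interpolation=cv2.INTER_CUBIC) for x in(a,b)]))
print(np.round(viewer.camera_info('wrist')['mount'],3))
print({k:v for k,v in viewer.camera_info('wrist').items() if k!='mount'})
```

```text
[[-0.001 -0.962 -0.272  0.072]
 [ 1.    -0.001 -0.     0.   ]
 [ 0.    -0.272  0.962 -0.154]
 [ 0.     0.     0.     1.   ]]
{'fx': 289.93179713885996, 'fy': 289.93179713885996, 'cx': 258.93123675701594, 'cy': 193.7431055775717, 'k1': -0.05497064793780437}
```

View pics/crop.png

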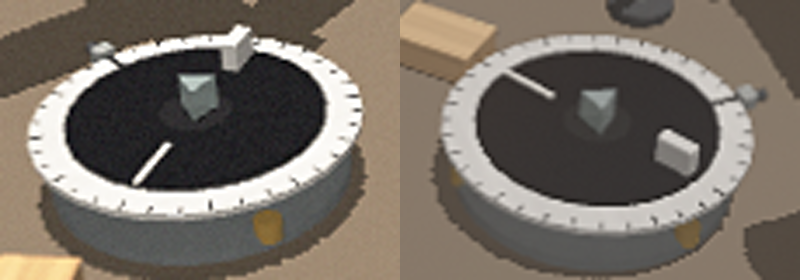

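The crop confirms it: the large dial carries the prism, the fin, and the only clamp with a full-width line. The required turn is about -116° (clockwise), so I push on the fin's counter-clockwise face. I'll hover there with the fingers shut, tool x towards the axis and the camera over the dial.

```bash
python3 -m crank '[[-0.345,0.319,0.03,0,0,-1.3],[-0.345,0.319,0.03,0,0,-1.3],[-0.345,0.319,0.03,0,0,-1.3],[-0.345,0.319,0.03,0,0,-1.3],[-0.345,0.319,0.03,0,0,-1.3],[-0.345,0.319,0.03,0,0,-1.3],[-0.345,0.319,0.03,0,0,-1.3],[-0.345,0.319,0.03,0,0,-1.3]]' 0 10 && python3 -m crank '[[0,0,0,0,0,-1.0],[0,0,0,0,0,-1.0],[0,0,0,0,0,-1.0],[0,0,0,0,0,-1.0],[0,0,0,0,0,-1.0],[0,0,0,0,0,-1.0],[0,0,0,0,0,-1.0]]'
python3 - <<'E'
from h import *
s,p,d=cap('wrist'); save('w1.png',p)
print(s['ee_pos'],s['orientation'],s['qpos'],s['time_s'],s['finger_gap'])
z={'index':.054,'fin':.076,'target_line':.05,'prism':.054,'dial':.044}
for t in z:
    for r in viewer.tip_of('wrist',t)[:3]: print(t,np.round(r['point']),round(r['score'],2),np.round(onz('wrist',r['point'],z[t],s),4))
E
```

```text
time_s: 1.9
ee_pos: [0.4412, -0.1346, 0.2009]
orientation: [0.76, -0.65, 0.0, -0.0]
ft_force: [-0.6, 0.2, -0.1]
finger_gap: 0.015
gripper_force: 0.0
time_s: 2.78
ee_pos: [0.4404, -0.137, 0.2007]
orientation: [0.978, -0.208, 0.0, -0.0]
ft_force: [0.3, -1.1, -0.1]
finger_gap: 0.0002
gripper_force: 0.0
[ 0.44036867 -0.13700907  0.20070308] [ 9.78179787e-01 -2.07760138e-01  1.67402344e-04 -4.37479024e-05] [ 5.22031191e-02  1.30606596e-01 -4.22328738e-01  2.38775541e-06
 -1.01751495e+00  1.10002280e+00] 2.775 0.00021198587980687382
index [  5. 194.] 0.97 [0.5495 0.1301 0.054 ]
fin [216. 185.] 0.84 [ 0.4634 -0.099   0.076 ]
target_line [299. 153.] 0.78 [ 0.4556 -0.1877  0.05  ]
prism [217. 106.] 0.56 [ 0.533 -0.131  0.054]
dial [216. 106.] 0.94 [ 0.5339 -0.1278  0.044 ]
dial [ 32. 244.] 0.91 [0.4839 0.1477 0.044 ]
```

View pics/w1.png

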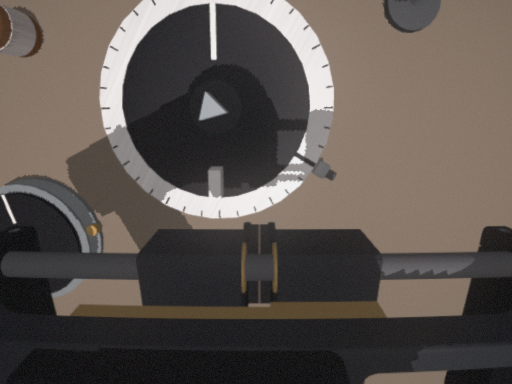

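The view shows the fin at (216,183), target line and clamp at (305,158)–(325,170), index at (213,10–58) and prism at (211,106). Next I fit the axis precisely and work out the angles.

```bash
cat >> h.py <<'E'
def axis(p,s,c0,n='wrist',z=.054):
    # dial edge (dark->bright) along radial lines at 95 mm, circle fit
    g=cv2.GaussianBlur(cv2.cvtColor(p,cv2.COLOR_RGB2GRAY),(3,3),0).astype(np.float32); c=np.array(c0[:2],float)
    r=np.arange(.080,.110,.0005)
    for _ in range(3):
        E=[]
        for a in np.radians(np.arange(0,360,3)):
            P=[proj(n,[c[0]+q*np.cos(a),c[1]+q*np.sin(a),z],s) for q in r]
            P=np.array(P,np.float32)
            if P.min()<3 or P[:,0].max()>508 or P[:,1].max()>225: continue
            v=cv2.remap(g,P[:,:1],P[:,1:],cv2.INTER_LINEAR).ravel(); k=np.gradient(v); i=k.argmax()
            if k[i]>6: E.append(c+r[i]*np.array([np.cos(a),np.sin(a)]))
        E=np.array(E)
        from scipy.optimize import least_squares
        f=least_squares(lambda x:np.hypot(*(E-x[:2]).T)-x[2],[*c,.095],loss='soft_l1',f_scale=.001); c=f.x[:2]
    return f.x,len(E)
def prof(p,s,c,rad,z,angs,n='wrist'):
    g=cv2.cvtColor(p,cv2.COLOR_RGB2GRAY).astype(np.float32); o=0
    for q in rad:
        P=np.array([proj(n,[c[0]+q*np.cos(a),c[1]+q*np.sin(a),z],s) for a in np.radians(angs)],np.float32)
        o=o+cv2.remap(g,P[:,:1],P[:,1:],cv2.INTER_LINEAR).ravel()/len(rad)
    return o
def wpeak(v,angs):  # centroid of bright peak above half height
    i=v.argmax();m=np.median(v); w=np.where(abs(angs-angs[i])<6,np.clip(v-(m+v[i])/2,0,None),0); return (w*angs).sum()/w.sum(), v[i]-m
E
python3 - <<'E'
from h import *
p=cv2.imread('pics/w1.png')[:,:,::-1].copy(); s=readout.state()
x,n=axis(p,s,[.53,-.13]); print(np.round(x,4),n)
c=x[:2]; A=np.arange(-60,20,.25); print('index',wpeak(prof(p,s,c,np.arange(.055,.09,.004),.054,A),A))
A=np.arange(-180,-110,.25); print('target',wpeak(255-prof(p,s,c,np.arange(.100,.118,.002),.05,A),A))
A=np.arange(120,190,.25); print('fin',wpeak(prof(p,s,c,np.arange(.064,.087,.004),.076,A),A))
E
```

```text
Traceback (most recent call last):
  File "h.py", line 32, in axis
    P=[proj(n,[c[0]+q*np.cos(a),c[1]+q*np.sin(a),z],s) for q in r]
       ~~~~^^^^^^^^^^^^^^^^^^^^^^^^^^^^^^^^^^^^^^^^^^^
  File "h.py", line 23, in proj
    c,M=cam(n,s); q=np.linalg.inv(M)@np.append(P,1.); v=q[:2]/q[2]; v=v*(1+c['k1']*(v@v))
        ~~~^^^^^
  File "h.py", line 8, in cam
    c=viewer.camera_info(n)
ValueError: time passes only in moves, steps and waits
```

```bash
sed -i 's/^def cam(n,s=None):/import functools\ninfo=functools.lru_cache(None)(viewer.camera_info)\ndef cam(n,s=None):/; s/c=viewer.camera_info(n)$/c=info(n)/' h.py
python3 - <<'E'
from h import *
p=cv2.imread('pics/w1.png')[:,:,::-1].copy(); s=readout.state()
x,n=axis(p,s,[.53,-.13]); print(np.round(x,4),n)
c=x[:2]; A=np.arange(-60,20,.25); print('index',wpeak(prof(p,s,c,np.arange(.055,.09,.004),.054,A),A))
A=np.arange(-180,-110,.25); print('target',wpeak(255-prof(p,s,c,np.arange(.100,.118,.002),.05,A),A))
A=np.arange(120,190,.25); print('fin',wpeak(prof(p,s,c,np.arange(.064,.087,.004),.076,A),A))
E
```

```text
[ 0.5328 -0.1285  0.0939] 99
index (np.float64(-24.1046853542115), np.float32(184.18906))
target (np.float64(-144.17302002264896), np.float32(107.96029))
fin (np.float64(154.62763571934713), np.float32(104.961266))
```

Axis at (0.533, -0.1285); index is at -24.1° and target at -144.2°, so I turn -120°. First I descend beside the fin, then print the arc rows about the axis.

```bash
python3 -m crank '[[0.009,0,0.05,0,0,0],[0.009,0,0.10,0,0,0],[0.009,0,0.133,0,0,0],[0.009,0,0.133,0,0,0]]'; python3 -m crank '[[0,-0.012,0,0,0,0],[0,-0.020,0,0,0,0],[0,-0.025,0,0,0,0],[0,-0.025,0,0,0,0]]'
python3 - <<'E'
from h import *
s=readout.state(); M=R.from_quat(s['orientation']).as_matrix()
print(s['ee_pos'],s['ft_force'],s['gripper_force'])
A=(M.T@(np.array([.533,-.1285,s['ee_pos'][2]])-s['ee_pos'])); print('A',A)
A[2]=0
for t in range(5,45,5):
    q=np.radians(t); print(t,np.round(A-R.from_rotvec([0,0,q]).apply(A),4)[:2],round(q,3))
E
```

```text
time_s: 3.58
ee_pos: [0.4475, -0.1408, 0.066]
orientation: [0.978, -0.207, -0.002, 0.001]
ft_force: [-0.1, 1.1, 0.4]
finger_gap: 0.0006
gripper_force: 0.0
time_s: 4.08
ee_pos: [0.4591, -0.1173, 0.0681]
orientation: [0.978, -0.207, 0.001, -0.0]
ft_force: [0.1, -0.4, 1.0]
finger_gap: 0.0005
gripper_force: 0.0
[ 0.45912847 -0.11730673  0.06814484] [ 0.09923085 -0.35049571  1.00452141] 0.0
A [ 7.20772663e-02 -1.96761909e-02  8.78555389e-05]
5 [-0.0014 -0.0064] 0.087
10 [-0.0023 -0.0128] 0.175
15 [-0.0026 -0.0193] 0.262
20 [-0.0024 -0.0258] 0.349
25 [-0.0016 -0.0323] 0.436
30 [-0.0002 -0.0387] 0.524
35 [ 0.0017 -0.0449] 0.611
40 [ 0.0042 -0.0509] 0.698
```

```bash
python3 -m crank '[[-0.0014,-0.0064,0,0,0,0.087],[-0.0023,-0.0128,0,0,0,0.175],[-0.0026,-0.0193,0,0,0,0.262],[-0.0024,-0.0258,0,0,0,0.349],[-0.0016,-0.0323,0,0,0,0.436],[-0.0002,-0.0387,0,0,0,0.524],[0.0017,-0.0449,0,0,0,0.611],[0.0042,-0.0509,0,0,0,0.698]]'
python3 - <<'E'
from h import *
s,p,d=cap('wrist'); save('w2.png',p)
M=R.from_quat(s['orientation']).as_matrix()
print(s['ee_pos'],'A',M.T@(np.array([.533,-.1285,s['ee_pos'][2]])-s['ee_pos']),'yaw',np.degrees(np.arctan2(M[1,0],M[0,0])))
c=[.533,-.1285];A=np.arange(-100,-30,.25); print('index',wpeak(prof(p,s,c,np.arange(.055,.09,.004),.054,A),A))
E
```

```text
time_s: 5.08
ee_pos: [0.4826, -0.0733, 0.0676]
orientation: [0.848, -0.531, -0.0, 0.0]
ft_force: [-0.5, -1.9, 0.2]
finger_gap: 0.0008
gripper_force: 0.6
[ 0.48262018 -0.07326401  0.06764713] A [ 7.16899503e-02 -2.12058960e-02 -4.19642086e-05] yaw -64.11082724232307
index (np.float64(-61.33987389417079), np.float32(37.896053))
```

View pics/w2.png

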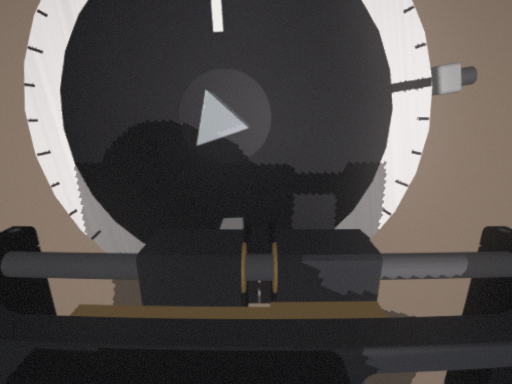

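The fin is being pushed cleanly. The index shows at (216,15), the prism is centred at (218,118), and the target line is at (415,85). I continue with the same arc, stopping short at the end.

```bash
python3 -m crank '[[-0.0014,-0.0064,0,0,0,0.087],[-0.0023,-0.0128,0,0,0,0.175],[-0.0026,-0.0193,0,0,0,0.262],[-0.0024,-0.0258,0,0,0,0.349],[-0.0016,-0.0323,0,0,0,0.436],[-0.0002,-0.0387,0,0,0,0.524],[0.0017,-0.0449,0,0,0,0.611],[0.0042,-0.0509,0,0,0,0.698]]'; python3 -m crank '[[-0.0014,-0.0064,0,0,0,0.087],[-0.0023,-0.0128,0,0,0,0.175],[-0.0026,-0.0193,0,0,0,0.262],[-0.0024,-0.0258,0,0,0,0.349],[-0.0016,-0.0323,0,0,0,0.436],[-0.0009,-0.0355,0,0,0,0.48],[-0.0002,-0.0387,0,0,0,0.524],[-0.0002,-0.0387,0,0,0,0.524]]'
python3 - <<'E'
from h import *
s,p,d=cap('wrist'); save('w3.png',p)
M=R.from_quat(s['orientation']).as_matrix()
print(s['ee_pos'],s['qpos'],'A',M.T@(np.array([.533,-.1285,s['ee_pos'][2]])-s['ee_pos']),'yaw',np.degrees(np.arctan2(M[1,0],M[0,0])))
c=[.533,-.1285];A=np.arange(-160,-110,.25); print('index',wpeak(prof(p,s,c,np.arange(.05,.066,.004),.054,A),A))
s,p,d=cap('scene'); save('s3.png',p)
print([ (viewer.tip_of('scene',t)[:2]) for t in('index','target_line')])
for n,z,r in(('index',.054,.065),): 
  A=np.arange(-160,-110,.25);print(n,wpeak(prof(p,s,c,np.arange(.055,.09,.004),.054,A,'scene'),A))
A=np.arange(-165,-120,.25);print('target',wpeak(255-prof(p,s,c,np.arange(.1,.118,.002),.05,A,'scene'),A))
s=None
cv2.imwrite('pics/s3c.png',cv2.resize(p[150:240,125:240,::-1],(690,540),interpolation=cv2.INTER_CUBIC))
E
```

```text
time_s: 6.12
ee_pos: [0.5299, -0.0547, 0.0674]
orientation: [-0.615, 0.788, 0.001, -0.001]
ft_force: [-0.9, -0.9, 1.4]
finger_gap: 0.0002
gripper_force: 0.6
time_s: 7.12
ee_pos: [0.5681, -0.0638, 0.0674]
orientation: [-0.392, 0.92, 0.0, -0.0]
ft_force: [-0.7, -0.1, 0.1]
finger_gap: 0.0004
gripper_force: 0.1
[ 0.56813711 -0.06375407  0.06743997] [ 1.71479712e-01  4.63449238e-01 -3.27780958e-01 -1.60866365e-04
 -7.79901738e-01 -9.37448947e-01] A [ 7.10191555e-02 -1.95686350e-02  8.78833535e-06] yaw -133.89335691506096
index (np.float64(-131.71472218996234), np.float32(139.19678))
[[{'point': [291.4, 191.2], 'score': 0.74}, {'point': [153.5, 179.7], 'score': 0.71}], [{'point': [162.5, 179.6], 'score': 0.8}]]
index (np.float64(-130.9311694772615), np.float32(204.86954))
target (np.float64(-161.40097400771907), np.float32(217.93999))
```

View pics/w3.png

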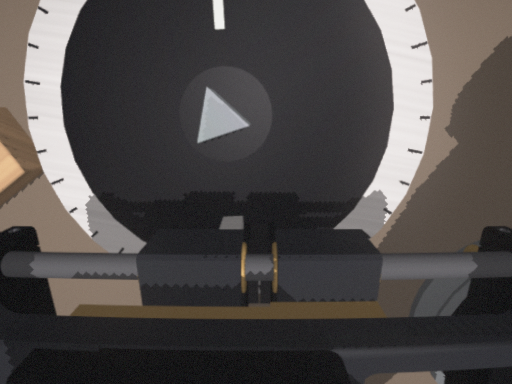

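View pics/s3c.png

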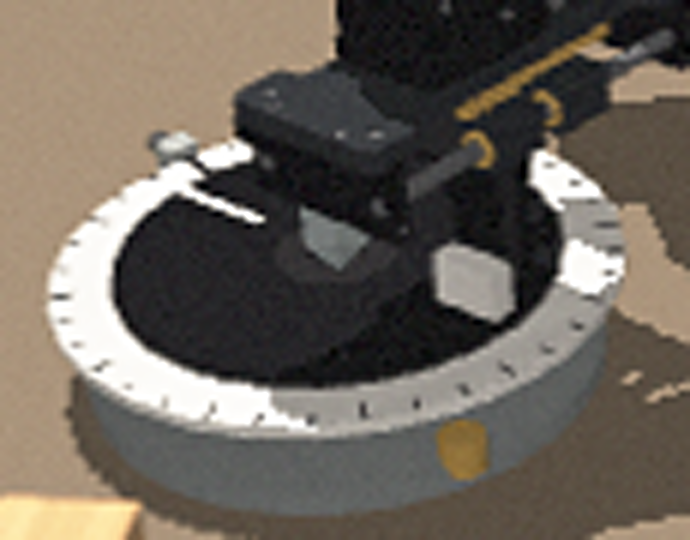

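About 12.5° remain: the index is at (220,15) in the wrist view, just short of the clamp in the scene crop. I advance 10°, back off, rise and measure.

```bash
python3 -m crank '[[-0.0008,-0.0032,0,0,0,0.044],[-0.0014,-0.0064,0,0,0,0.087],[-0.0019,-0.0096,0,0,0,0.131],[-0.0023,-0.0128,0,0,0,0.175],[-0.0023,-0.0128,0,0,0,0.175]]'; python3 -m crank '[[0,0.008,0,0,0,0],[0,0.015,0,0,0,0],[0,0.015,-0.05,0,0,0],[0,0.015,-0.10,0,0,0],[-0.01,0.015,-0.15,0,0,0],[-0.01,0.015,-0.15,0,0,0],[-0.01,0.015,-0.15,0,0,0]]'
cat > m.py <<'E'
from h import *
import sys
s,p,d=cap('wrist'); save(sys.argv[1],p)
x,n=axis(p,s,[.533,-.1285]); c=x[:2]; print(np.round(x,4),n,s['ee_pos'])
A=np.arange(-170,-120,.25); print('index',wpeak(prof(p,s,c,np.arange(.055,.09,.004),.054,A),A))
A=np.arange(-180,-120,.25); print('target',wpeak(255-prof(p,s,c,np.arange(.100,.118,.002),.05,A),A))
A=np.arange(0,70,.25); print('fin',wpeak(prof(p,s,c,np.arange(.064,.087,.004),.076,A),A))
for t in ('index','target_line','prism'):
    z={'index':.054,'target_line':.05,'prism':.054}[t]
    for r in viewer.tip_of('wrist',t)[:2]:
        P=onz('wrist',r['point'],z,s)[:2]-c; print(t,np.round(r['point']),round(r['score'],2),np.hypot(*P),np.degrees(np.arctan2(P[1],P[0])))
E
python3 m.py w4.png
```

```text
time_s: 7.95
ee_pos: [0.5793, -0.0707, 0.0676]
orientation: [-0.31, 0.951, -0.0, 0.0]
ft_force: [-0.1, -0.3, -0.7]
finger_gap: 0.0004
gripper_force: 0.0
time_s: 8.82
ee_pos: [0.5776, -0.0523, 0.2171]
orientation: [-0.309, 0.951, 0.0, -0.0]
ft_force: [-0.3, 0.4, -0.7]
finger_gap: 0.0003
gripper_force: 0.0
[ 0.5328 -0.1281  0.094 ] 99 [ 0.5776217  -0.05228037  0.21708448]
index (np.float64(-141.2227730240501), np.float32(172.2887))
target (np.float64(-143.8252780199092), np.float32(71.128784))
fin (np.float64(39.86852126148259), np.float32(147.46355))
index [218.   4.] 0.94 0.09612007866811316 -140.97929599120667
index [400. 253.] 0.82 0.2713010969707361 86.18062593727458
target_line [227.   4.] 0.57 0.09718358166248141 -145.75456125889036
prism [227. 103.] 0.83 0.0021338198547186976 176.73368890555466
```

View pics/w4.png

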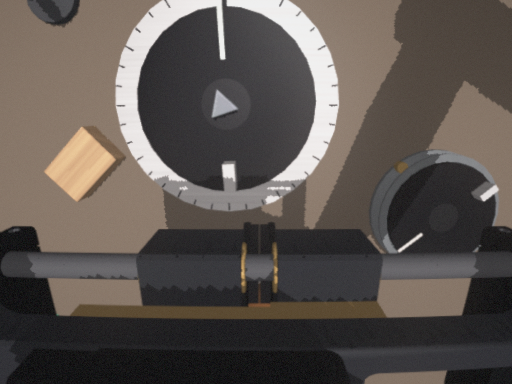

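The index at (219,5–58) is about 2.8° short of the target at (225,3). The fin and prism look fine. I go down again and give it the last nudge.

```bash
python3 -m crank '[[0.01,0,0.06,0,0,0],[0.01,0,0.12,0,0,0],[0.01,0,0.15,0,0,0],[0.01,0,0.15,0,0,0],[0.01,-0.012,0.15,0,0,0],[0.01,-0.015,0.15,0,0,0],[0.0096,-0.0168,0.15,0,0,0.025],[0.0092,-0.0185,0.15,0,0,0.049]]'; python3 -m crank '[[0,0,0,0,0,0],[0,0.008,0,0,0,0],[0,0.015,0,0,0,0],[0,0.015,-0.05,0,0,0],[-0.03,0.015,-0.10,0,0,0],[0.015,0.015,-0.15,0,0,0],[0.03,0.015,-0.17,0,0,0],[0.03,0.015,-0.17,0,0,0]]'; python3 m.py w5.png
```

```text
time_s: 10.02
ee_pos: [0.5818, -0.0731, 0.0677]
orientation: [-0.285, 0.959, 0.0, 0.0]
ft_force: [-0.8, 2.0, 0.4]
finger_gap: 0.0002
gripper_force: 0.5
time_s: 11.02
ee_pos: [0.5486, -0.077, 0.2402]
orientation: [-0.286, 0.958, -0.001, 0.003]
ft_force: [-0.2, 0.9, 0.4]
finger_gap: 0.0006
gripper_force: 0.0
[ 0.5328 -0.1282  0.0939] 110 [ 0.54858839 -0.07702957  0.24023157]
index (np.float64(-144.03402042644456), np.float32(166.03482))
target (np.float64(-144.11779490907932), np.float32(168.53552))
fin (np.float64(36.15438908625798), np.float32(104.903885))
index [396. 264.] 0.69 0.27085623008025067 86.07208179587275
index [222.  51.] 0.57 0.09558795628247416 -143.09706114202655
target_line [226.  50.] 0.61 0.0970524557565601 -145.41028181183572
prism [230. 140.] 0.57 0.00028471621398591483 45.61809181949183
```

View pics/w5.png

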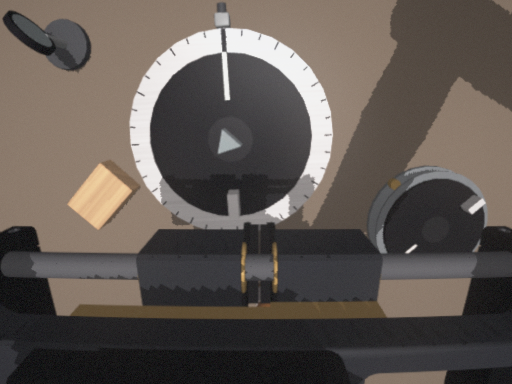

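The white index line (225,52–98) continues straight into the long target line at the clamp (223,30–50). The measured difference is 0.1°, the prism is in place, and the gripper is clear of everything.

```bash
python3 -c "
from rig import job; print(job.close_job())"
```

```text
the job is handed in; nothing more can be done
None
```

I turned the large dial about 120° clockwise by pushing one side of its fin; the index line now sits within about 0.1° of the target line by the wrist camera, the prism is still in the middle, nothing else was touched, and the job is handed in (no verdict came back).

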